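Restock the yoghurt row

TASK

Put the orange-lidded yoghurt jar from the counter into the row on the chilled plate, between the blue-lidded and the green-lidded jars. The gap is narrower than the jar: set it down on the plate in front of the gap and push it in low down, letting it nudge its neighbours apart, until you feel it come up against the adjustable back rail, press it there for a moment and let go. The jars are glass: push slowly, with no more than about half a kilo, tip none and lift none of the others, and leave everything else where it stands.

Things in the scene. Friction and masses are not known exactly. Their poses are not given: they have to be found in the camera images.
- spare_center (a point): closed pot-bellied glass yoghurt jar with an orange lid and band, round, 58 mm across the belly (widest from 30 to 40 mm above its foot; foot 44 mm, lid 49 mm across), 72 mm tall, about 0.3 kg. The point is its centre, 36 mm above its foot; z up. The jar to restock; it stands on the counter (z = 0) to the left or right of the plate
- plate: fixed chilled brushed-steel slab, 230 mm deep (x), 420 mm wide (y), top 40 mm above the counter, front edge open. Origin: middle of its underside; x points to its back, y left along the row. Near its back a U-shaped chromed rail of 8 mm bar, 35 mm above the top: a back bar along y, two end returns forward, inner faces at y = +-176.5 mm. The rail is rigid; pushing a jar in takes only 1 to 4 N until it meets it
- jar_a_center (a point): closed pot-bellied glass yoghurt jar with a blue lid and band, round, 58 mm across the belly (widest from 30 to 40 mm above its foot; foot 44 mm, lid 49 mm across), 72 mm tall, about 0.3 kg. The point is its centre, 36 mm above its foot; z up. Leftmost jar of the row, on the plate
- jar_b_center (a point): closed pot-bellied glass yoghurt jar with a blue lid and band, round, 58 mm across the belly (widest from 30 to 40 mm above its foot; foot 44 mm, lid 49 mm across), 72 mm tall, about 0.3 kg. The point is its centre, 36 mm above its foot; z up. Second from the left; the gap is on its right
- jar_c_center (a point): closed pot-bellied glass yoghurt jar with a green lid and band, round, 58 mm across the belly (widest from 30 to 40 mm above its foot; foot 44 mm, lid 49 mm across), 72 mm tall, about 0.3 kg. The point is its centre, 36 mm above its foot; z up. Third from the left; the gap (20 to 45 mm wide) is on its left
- jar_d_center (a point): closed pot-bellied glass yoghurt jar with a green lid and band, round, 58 mm across the belly (widest from 30 to 40 mm above its foot; foot 44 mm, lid 49 mm across), 72 mm tall, about 0.3 kg. The point is its centre, 36 mm above its foot; z up. Fourth from the left
- jar_e_center (a point): closed pot-bellied glass yoghurt jar with a green lid and band, round, 58 mm across the belly (widest from 30 to 40 mm above its foot; foot 44 mm, lid 49 mm across), 72 mm tall, about 0.3 kg. The point is its centre, 36 mm above its foot; z up. Rightmost jar of the row
- plate_row (a point): point on the plate's top, on its middle line (y = 0), 52 mm behind its middle, axes as the plate. The rail is adjustable and its setting is not measured: the back bar's near face lies 21 to 37 mm behind this point, and 0 to 16 mm behind the backs of the jars, which stand a little unevenly. Six jars fit between the end returns with 5 mm to spare, so the new jar ends 26 to 32 mm left of this point
- sugar_bowl: closed white china sugar bowl, 66 mm across, 78 mm tall, on the counter on the other side of the plate from the orange-lidded jar; origin at its foot; leave it alone
- juice: glass carafe of orange juice, 100 mm across, 325 mm tall with its stirrer, on the counter to the left of the plate's back; origin at its foot; leave it alone
- jam: squat jar of amber jam with a white lid, 68 mm across, 85 mm tall, on the counter to the right of the plate's back; origin at its foot; leave it alone
Mind the look-alikes: they are no part of the job. What is shaped like the part that bears jar_c_center but pink is not meant. What is shaped like the part that bears jar_a_center but pink is not meant.

How it is judged:
By the outcome, as a careful person would: the job done as asked, in the order asked, and still so for the second after the job is handed in, with the robot touching nothing.
It also fails if it takes over 58 s, if anything falls off the work surface, if the arm or the gripper's body presses on something with over 40 N, if the wrist force passes 120 N, or if a joint passes its speed limit or range.

ROBOT

A 7-joint arm with a two-finger parallel gripper is mounted at the origin on the work surface. World frame = base frame: x ahead of the robot, y to its left, z up, the work surface at z = 0. Lengths are in m, angles in rad, forces in N, time in s.
With the tool pointing down it reaches from about 0.4 to 0.85 m from the base axis. Payload 10.4 kg.
Tool frame: the origin (TCP) lies at the very end of the fingers, on their centre line; the grasp point (between the pads) lies 19 mm behind it; z points along the fingers, y is the line along which they close (so a half turn about z gives the same grasp; the last joint's range is limited). The gripper opens to 87 mm and grips with 3 to 60 N. Pads are 19 mm wide; open, the fingers measure 117 mm over their backs; the gripper's body (75 mm by 190 mm) begins 51 mm behind the grasp point.
Start: joints at [1.103, 0.332, -0.065, 1.46, 0.022, 1.35, -0.088], TCP at [0.269, -0.564, 0.223] pointing down, gripper open.
Joint ranges: [-2.6, 2.6], [-0.5, 2.12], [-1.47, 1.34], [0.16, 2.42], [-1.27, 4.41], [0.06, 2.06], [-2.6, 2.6]. Speed limits (rad/s): [2.22, 2.22, 2.79, 2.79, 3.14, 3.14, 3.14].

INTERFACE

Orientations are given as [roll, pitch, yaw] about the fixed x, y, z axes, in that order (R = Rz(yaw) Ry(pitch) Rx(roll)).
In Python, from station import read_state, grab_frame, sign_off, models gives the robot as it stands.
- The arm moves only by the tool move_arm, never from a script. Its argument "targets" is one flat list of numbers, 6 for each row, row after row: the shift along the tool's x, y, z in units of 30 mm (1.0 is 30 mm), then the turn, a rotation vector about the tool's x, y, z in degrees. In form: [tx, ty, tz, wx, wy, wz, tx, ty, tz, wx, wy, wz, ...]. A call has exactly 10 rows; each row shifts and turns the commanded pose from where the row before left it, along the tool's axes as they then stand; what a row does not reach is not made up. A row lasts 1/12 s, in which the tool goes at most 41.7 mm and 7.16 degrees, less where a joint would pass 70% of its speed; a pose out of reach is approached as far as the arm can. A call is refused whole if a number of a shift passes 1 or a number of a turn 7.16, either way. A call with a gripper value outside its range is refused whole. "jaw" is the finger opening in mm, from 0 to 87, set as the call begins (left out, the last holds). The fingers move at their own pace and stop on an object; the grip force is fixed at half the most. Time passes only in rows, so rows that do not move let the fingers close, or fill a call up. It gives the time, the measured TCP pose, the force, the opening and the grip force at its end, in the units of the state.
- read_state(): the state, without advancing time (a new reading comes with each control period).
- grab_frame(name): name is "scene" or "top" or "wrist"; returns a dict with "pixels" (420x560x3 uint8, red, green, blue), "z_map" (420x560 float32, m along the optical axis (not along the pixel's ray), 0 where there is no reading), "fx", "fy", "cx", "cy" (pixels), "distortion" ([k1, k2, p1, p2, k3] as OpenCV has them; the pictures are not rectified), "R" (3x3) and "t" (3): a world point X has camera coordinates R X + t. Camera axes: x right, y down, z forward; pixel columns grow to the right and rows downward; lengths in m; the calibration is good to about 2 mm. A picture is of the moment at which its call begins.
- sign_off(): hands the job in; it is judged then, once.
Trained networks look in the newest picture that a camera, given by its name, has taken for a name from the list of things; names that differ only in an ending like _2 or _b are one class to them, and where a whole thing is asked for, a point or a joint stands for the part that bears it (a point fixed in the world has none). Each returns a list of dicts, best first, with "score" (0 to 1); they miss things now and then, are a little off and sometimes report something else, mostly with a low value. They report only what shows in the picture. A call takes as long as a camera call. They do not tell look-alikes from the thing itself.
- models.look_for(name, camera): "point" ([column, row] as shares, 0 to 1, of the picture: columns of its width, rows of its height, amid what is visible of it).
The state is a dict: "time_s": time; "joint_positions": joint angles; "qd": joint speeds; "tau": joint torques, N m; "tool_pos": TCP position; "ee_rot": TCP orientation; "contact_force": force on the tool from outside, world axes, zero at the start; "torque": the same for the moment, N m; "grip_width": opening from 0.0 (shut) to 1.0 (fully open); "grasp_force": force on a finger pad.
Only numpy, scipy, OpenCV 4.12 (cv2) and the standard library are available. Lean on these libraries where they do the work, as an engineer would, in place of code of your own. Each camera call takes 0.05 s, during which the arm holds its last target. There are 200 camera calls.

## Working session

There is one attempt and no reset: what is moved stays moved. The work goes in short steps, Python scripts to look and compute and a tool call to move; the robot and the scene stay as the last step left them, time stands still between calls to the robot, and variables do not carry over. Pictures are saved under pics/ and viewed, at most 10 in all, crops included, and the job is handed in when it is done.

Besides the shell and the picture viewer there is one more tool, called after "Emit:" by a JSON object that holds its "op" and its "data", one argument or row to a line. move_arm: Moves the arm, as the interface text tells. Its arguments: {"type":"object","properties":{"targets":{"type":"array"},"jaw":{"type":"number"}},"required":["targets"]}

```bash
mkdir -p pics; cat > h.py <<'E'
import numpy as np, cv2
from station import read_state, grab_frame, sign_off, models
def px2w(f,u,v,z=None):
    K=np.array([[f['fx'],0,f['cx']],[0,f['fy'],f['cy']],[0,0,1]]);R=np.array(f['R']);t=np.array(f['t'])
    p=cv2.undistortPoints(np.array([[[u,v]]],float),K,np.array(f['distortion'],float))[0,0]
    d=R.T@np.array([p[0],p[1],1]);c=-R.T@t
    if z is None:
        s=f['z_map'][int(round(v)),int(round(u))]
    else: s=(z-c[2])/d[2]
    return c+s*d
def cloud(f):
    K=np.array([[f['fx'],0,f['cx']],[0,f['fy'],f['cy']],[0,0,1]]);R=np.array(f['R']);t=np.array(f['t'])
    h,w=f['z_map'].shape
    uv=np.stack(np.meshgrid(np.arange(w),np.arange(h)),-1).reshape(-1,1,2).astype(float)
    p=cv2.undistortPoints(uv,K,np.array(f['distortion'],float))[:,0]
    z=f['z_map'].reshape(-1,1)
    X=(np.hstack([p,np.ones((len(p),1))])*z-t)@R
    return X.reshape(h,w,3)
E
python3 - <<'E'
from h import *
s=read_state();print(s)
ims=[]
for c in ['scene','top']:
    f=grab_frame(c);cv2.imwrite(f'pics/{c}0.png',f['pixels'][:,:,::-1])
    print(c,f['fx'],-np.array(f['R']).T@f['t'])
    for n in ['spare_center','jar_a_center','jar_c_center','plate_row','plate','sugar_bowl','juice','jam']:
        for r in models.look_for(n,c)[:8]:
            u,v=r['point'][0]*560,r['point'][1]*420
            print(n,round(r['score'],2),round(u),round(v),px2w(f,u,v).round(3))
E
```

```text
{'time_s': 0.0, 'joint_positions': array([ 1.10339368,  0.33283929, -0.06469155,  1.46094062,  0.02161692,
        1.3499101 , -0.0884961 ]), 'qd': array([-2.44078957e-03,  1.16070885e-03, -1.14519726e-03,  2.71131982e-05,
       -1.14581807e-03,  1.76139376e-04, -1.00452321e-03]), 'tau': array([-1.07524265e-03, -6.23260546e+01,  2.35865236e-02, -3.89897346e+01,
       -6.15540706e-02,  3.97439883e-02,  1.24447115e-04]), 'tool_pos': array([ 0.26874158, -0.56384029,  0.22177461]), 'ee_rot': array([-3.14019390e+00,  8.55664772e-05,  4.44823301e-01]), 'contact_force': array([-0.01919163, -0.98213949, -0.06657846]), 'torque': array([0.02109839, 0.01381927, 0.03086905]), 'grasp_force': 0.0, 'grip_width': 1.0036662769827642}
scene 528.2051030416177 [1.66419394 0.76877384 0.96209831]
spare_center 0.69 213 166 [ 0.521 -0.367  0.057]
jar_a_center 0.86 336 220 [0.611 0.18  0.102]
jar_a_center 0.72 358 270 [0.725 0.317 0.067]
jar_c_center 0.87 295 197 [0.586 0.025 0.107]
jar_c_center 0.64 210 244 [ 0.842 -0.089  0.047]
plate_row 0.75 312 225 [0.603 0.096 0.046]
plate 0.8 307 220 [0.583 0.066 0.039]
sugar_bowl 0.29 334 221 [0.613 0.176 0.098]
juice 0.55 420 254 [0.684 0.455 0.154]
jam 0.56 172 181 [ 0.669 -0.417  0.055]
top 392.3434690922488 [0.60180213 0.00319718 1.15469059]
spare_center 0.73 417 260 [ 0.506 -0.369  0.071]
spare_center 0.22 223 226 [0.597 0.16  0.111]
jar_a_center 0.91 225 230 [0.585 0.155 0.114]
jar_a_center 0.87 177 186 [0.707 0.297 0.07 ]
jar_a_center 0.23 322 246 [ 0.545 -0.101  0.112]
jar_c_center 0.74 277 238 [0.566 0.019 0.11 ]
jar_c_center 0.69 322 147 [ 0.818 -0.105  0.069]
plate_row 0.61 270 259 [0.504 0.037 0.041]
plate_row 0.43 279 240 [0.561 0.013 0.117]
plate 0.57 271 257 [0.509 0.035 0.037]
sugar_bowl 0.84 155 266 [0.483 0.361 0.063]
juice 0.73 116 207 [0.643 0.397 0.239]
jam 0.93 435 209 [ 0.645 -0.415  0.082]
```

View pics/scene0.png

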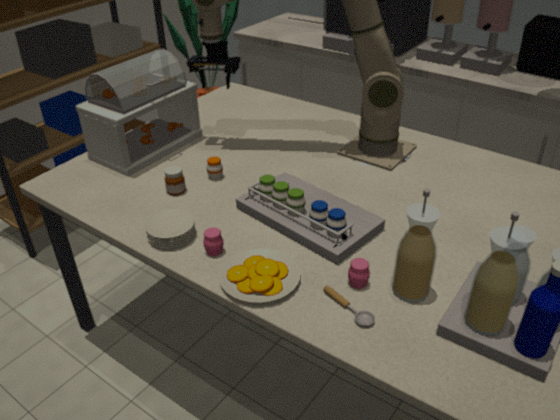

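```bash
python3 - <<'E'
import cv2
i=cv2.imread('pics/top0.png')[120:320,90:470]
cv2.imwrite('pics/top0c.png',cv2.resize(i,(798,420),interpolation=2))
E
```

```text
(no output)
```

View pics/top0c.png

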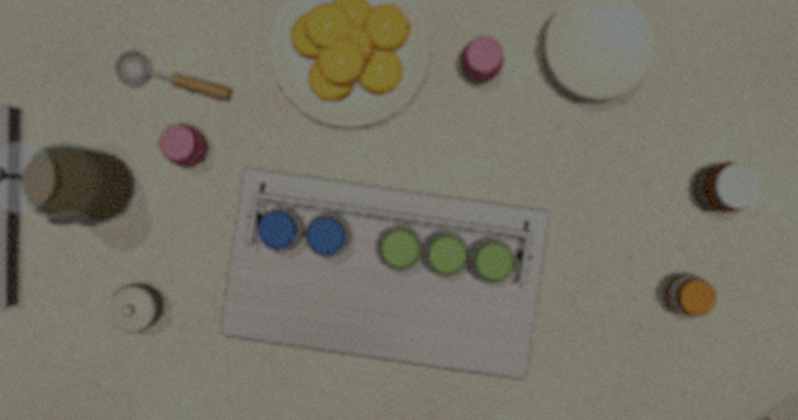

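The top crop shows the row on the plate, which is turned about -9°. Blue lids are at full-frame (223,230) and (245,233), then the gap, then green lids at about (281,239), (303,242) and (325,245).

Orange lid candidates: only (421,261), to the right of the plate, fits. The white-lidded jam at (438,209) and the pink jars at (177,188) and (320,147) are look-alikes or other items. The crop confirms this. Next I'll measure lid centres and the plate.

```bash
cat > lids.py <<'E'
from h import *
def lids(f,box=None):
    X=cloud(f);hsv=cv2.cvtColor(f['pixels'],cv2.COLOR_RGB2HSV)
    out={}
    for n,(lo,hi),zl in [('orange',(6,20),.072),('green',(33,60),.112),('blue',(100,125),.112)]:
        m=((hsv[...,0]>=lo)&(hsv[...,0]<=hi)&(hsv[...,1]>110)&(abs(X[...,2]-zl)<.012)).astype(np.uint8)
        m=cv2.morphologyEx(m,cv2.MORPH_OPEN,np.ones((3,3),np.uint8))
        k,l,s,c=cv2.connectedComponentsWithStats(m)
        for i in range(1,k):
            if s[i,4]<60: continue
            (u,v),r=cv2.minEnclosingCircle(np.argwhere(l==i)[:,::-1].astype(np.float32))
            print(n,s[i,4],c[i].round(1),round(r,1),'med z',np.median(X[l==i][:,2]).round(4),'ctr',px2w(f,c[i][0],c[i][1],zl).round(4))
            out.setdefault(n,[]).append(px2w(f,c[i][0],c[i][1],zl))
    return out
E
python3 - <<'E'
from lids import *
f=grab_frame('top');o=lids(f)
X=cloud(f)
# plate top: points z .034-.046 
m=(abs(X[...,2]-.04)<.007).astype(np.uint8)
m=cv2.morphologyEx(m,cv2.MORPH_OPEN,np.ones((3,3)))
k,l,s,c=cv2.connectedComponentsWithStats(m)
i=1+np.argmax(s[1:,4]);m=(l==i).astype(np.uint8)
m=cv2.morphologyEx(m,cv2.MORPH_CLOSE,np.ones((31,31)))
uv=np.argwhere(m)[:,::-1]
P=np.array([px2w(f,u,v,.04)[:2] for u,v in uv]).astype(np.float32)
print(cv2.minAreaRect(P),s[i])
E
```

```text
orange 129 [540.9 256.4] 8.0 med z 0.07 ctr [ 0.5144 -0.7207  0.072 ]
orange 245 [421.1 261. ] 8.8 med z 0.0722 ctr [ 0.5022 -0.3801  0.072 ]
orange 156 [539.6 305.6] 11.0 med z 0.0688 ctr [ 0.377  -0.7168  0.072 ]
blue 222 [221.4 228.9] 8.6 med z 0.1127 ctr [0.5896 0.1659 0.112 ]
blue 206 [244.7 231.5] 8.3 med z 0.1129 ctr [0.5829 0.1037 0.112 ]
((0.5305466055870056, 0.030295759439468384), (0.4198172092437744, 0.23048095405101776), 81.90642547607422) [ 195  200  157  101 8926]
```

```bash
sed -i "s/('green',(33,60),.112)/('green',(25,60),.112)/; s/>110/>80/" lids.py; python3 - <<'E'
from lids import *
f=grab_frame('top');o=lids(f)
hsv=cv2.cvtColor(f['pixels'],cv2.COLOR_RGB2HSV);print(hsv[238,280],hsv[246,324])
c=np.array([.5305,.0303]);a=np.radians(-8.1);R=np.array([[np.cos(a),-np.sin(a)],[np.sin(a),np.cos(a)]])
for k in ('blue','green'):
    for p in o.get(k,[]): print(k,((p[:2]-c)@R).round(4))
for g in (-.015,-.02): print('setdown world',c+R@[g,.029])
s=read_state();print(s['tool_pos'],s['ee_rot'])
E
```

```text
orange 164 [538.5 256. ] 10.8 med z 0.0694 ctr [ 0.5155 -0.7138  0.072 ]
orange 248 [421.3 261.1] 8.9 med z 0.072 ctr [ 0.502  -0.3805  0.072 ]
orange 122 [541.1 307.5] 7.6 med z 0.0704 ctr [ 0.3716 -0.7212  0.072 ]
green 245 [280.1 238. ] 8.9 med z 0.1126 ctr [0.5661 0.0095 0.112 ]
green 250 [302.5 240.9] 9.0 med z 0.1125 ctr [ 0.5587 -0.0501  0.112 ]
green 234 [324.6 244.1] 8.9 med z 0.1126 ctr [ 0.5503 -0.1087  0.112 ]
blue 231 [221.3 229. ] 8.8 med z 0.113 ctr [0.5893 0.1662 0.112 ]
blue 238 [244.6 231.8] 8.7 med z 0.1127 ctr [0.5822 0.104  0.112 ]
[ 42 104 115] [ 42 110 114]
blue [0.0391 0.1428]
blue [0.0408 0.0802]
green [ 0.0382 -0.0156]
green [ 0.0392 -0.0756]
green [ 0.0392 -0.1348]
setdown world [0.51973578 0.0611242 ]
setdown world [0.51478566 0.06182871]
[ 0.26898693 -0.56417551  0.22257327] [ 3.14148900e+00 -3.53153753e-05  4.44877885e-01]
```

Emit:
{"op": "move_arm", "data": {
  "targets": [0,0,0,0,0,6.72,0,0,0,0,0,6.72,0,0,0,0,0,6.72,0,0,0,0,0,6.72,0,0,0,0,0,6.72,0.8,-0.84,0,0,0,0,0.8,-0.84,0,0,0,0,0.8,-0.84,0,0,0,0,0.8,-0.84,0,0,0,0,0.8,-0.84,0,0,0,0],
  "jaw": 87
}}

```text
time_s: 1.83
tool_pos: [0.4067, -0.4552, 0.2227]
ee_rot: [3.141, -0.0, -0.142]
contact_force: [0.2, -0.6, -0.8]
grip_width: 0.999
grasp_force: 0.0
```

Emit:
{"op": "move_arm", "data": {
  "targets": [0.56,-0.58,0,0,0,0,0.56,-0.58,0,0,0,0,0.56,-0.58,0,0,0,0,0.56,-0.58,0,0,0,0,0.54,-0.58,0,0,0,0,0,0,0,0,0,0,0,0,0,0,0,0,0,0,0,0,0,0,0,0,0,0,0,0,0,0,0,0,0,0]
}}

```text
time_s: 2.67
tool_pos: [0.4994, -0.3831, 0.2226]
ee_rot: [3.141, 0.0, -0.144]
contact_force: [-0.3, 0.6, -0.1]
grip_width: 0.999
grasp_force: 0.0
```

```bash
python3 - <<'E'
from lids import *
f=grab_frame('wrist');o=lids(f)
cv2.imwrite('pics/w1.png',f['pixels'][:,:,::-1])
for r in models.look_for('spare_center','wrist'): print(r, px2w(f,r['point'][0]*560,r['point'][1]*420,.072))
s=read_state();print(s['tool_pos'],s['ee_rot'])
E
```

```text
orange 1761 [279.1 192.3] 23.8 med z 0.071 ctr [ 0.5034 -0.3828  0.072 ]
green 732 [  8.1 196.2] 23.0 med z 0.1096 ctr [ 0.5466 -0.1323  0.112 ]
{'point': [0.4952, 0.4538], 'score': 0.75} [ 0.5053481  -0.38124229  0.072     ]
[ 0.49971733 -0.38280349  0.22267958] [ 3.14126700e+00 -5.36640528e-05 -1.43016896e-01]
```

View pics/w1.png

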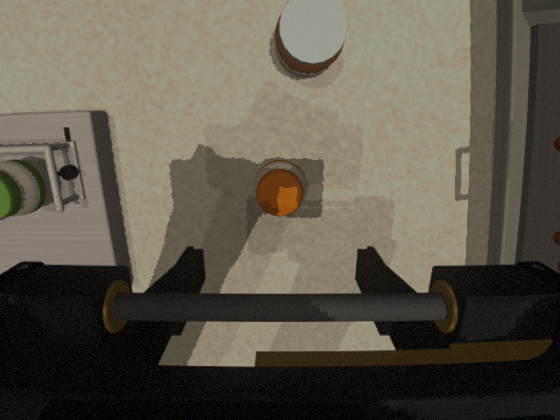

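The wrist view shows the orange lid at (279,192), alone between the fingers, with the jam well behind it at (310,35). It measures (0.503, -0.382). Descending.

Emit:
{"op": "move_arm", "data": {
  "targets": [0.1,-0.04,0.8,0,0,0,0,0,0.8,0,0,0,0,0,0.8,0,0,0,0,0,0.8,0,0,0,0,0,0.8,0,0,0,0,0,0.8,0,0,0,0,0,0.8,0,0,0,0,0,0.8,0,0,0,0,0,0.49,0,0,0,0,0,0,0,0,0]
}}

```text
time_s: 3.6
tool_pos: [0.5012, -0.3803, 0.0122]
ee_rot: [-3.139, 0.005, -0.142]
contact_force: [-1.0, 0.3, -0.7]
grip_width: 0.998
grasp_force: 0.0
```

Emit:
{"op": "move_arm", "data": {
  "targets": [0,0,0,0,0,0,0,0,0,0,0,0,0,0,0,0,0,0,0,0,0,0,0,0,0,0,0,0,0,0,0,0,0,0,0,0,0,0,0,0,0,0,0,0,0,0,0,0,0,0,0,0,0,0,0,0,0,0,0,0],
  "jaw": 50
}}

```text
time_s: 4.43
tool_pos: [0.5039, -0.3817, 0.0167]
ee_rot: [3.141, -0.001, -0.142]
contact_force: [-1.1, 0.0, 5.6]
grip_width: 0.661
grasp_force: 30.0
```

Emit:
{"op": "move_arm", "data": {
  "targets": [0,0,-0.4,0,0,0,0,0,-0.8,0,0,0,0,0,-0.95,0,0,0,0,0,-0.95,0,0,0,0,0,-0.95,0,0,0,0,0,-0.95,0,0,0,0,-0.3,0,0,0,0,0,-0.6,0,0,0,0,0,-0.8,0,0,0,0,0,-0.8,0,0,0,0]
}}

```text
time_s: 5.27
tool_pos: [0.5135, -0.3059, 0.1654]
ee_rot: [-3.141, 0.001, -0.142]
contact_force: [0.3, -0.1, -3.0]
grip_width: 0.658
grasp_force: 30.0
```

Emit:
{"op": "move_arm", "data": {
  "targets": [-0.173,-0.9,0,0,0,0,-0.173,-0.9,0,0,0,0,-0.173,-0.9,0,0,0,0,-0.173,-0.9,0,0,0,0,-0.173,-0.9,0,0,0,0,-0.173,-0.9,0,0,0,0,-0.173,-0.9,0,0,0,0,-0.173,-0.9,0,0,0,0,-0.173,-0.9,0,0,0,0,-0.173,-0.9,0,0,0,0]
}}

```text
time_s: 6.1
tool_pos: [0.4999, -0.0308, 0.1656]
ee_rot: [3.141, 0.001, -0.141]
contact_force: [-0.1, -0.5, -3.0]
grip_width: 0.656
grasp_force: 30.0
```

Emit:
{"op": "move_arm", "data": {
  "targets": [0,-0.8,0,0,0,0,0,-0.8,0,0,0,0,0,-0.7,0,0,0,0,0,-0.5,0,0,0,0,0,-0.3,0,0,0,0,0,-0.09,0,0,0,0,0,0,0,0,0,0,0,0,0,0,0,0,0,0,0,0,0,0,0,0,0,0,0,0]
}}

```text
time_s: 6.93
tool_pos: [0.5143, 0.0612, 0.1658]
ee_rot: [3.141, 0.0, -0.143]
contact_force: [0.8, 0.2, -2.9]
grip_width: 0.66
grasp_force: 30.0
```

```bash
python3 - <<'E'
from lids import *
c=np.array([.5305,.0303]);a=np.radians(-8.1);R=np.array([[np.cos(a),-np.sin(a)],[np.sin(a),np.cos(a)]])
f=grab_frame('wrist');o=lids(f)
cv2.imwrite('pics/w2.png',f['pixels'][:,:,::-1])
for k in ('blue','green'):
    for p in o.get(k,[]): print(k,((p[:2]-c)@R).round(4))
s=read_state();print(s['tool_pos'],s['ee_rot'],s['grip_width'],'plate frame',(s['tool_pos'][:2]-c)@R)
X=cloud(f)
m=(abs(X[...,2]-.04)<.006)
Q=(X[m][:,:2]-c)@R
print('plate z',np.median(X[m][:,2]),'rail pts')
m=(abs(X[...,2]-.075)<.006)
Q=(X[m][:,:2]-c)@R; Q=Q[(abs(Q[:,1]-.03)<.02)&(Q[:,0]>.05)&(Q[:,0]<.115)]
print(len(Q), np.percentile(Q[:,0],[2,10,50,90]) if len(Q) else '')
E
```

```text
green 3964 [343.7 147.4] 36.5 med z 0.111 ctr [0.5674 0.0102 0.112 ]
green 4019 [428.  146.4] 37.9 med z 0.1109 ctr [ 0.5603 -0.0474  0.112 ]
green 3854 [507.9 147.8] 38.1 med z 0.1108 ctr [ 0.5521 -0.1047  0.112 ]
blue 3951 [205.  143.7] 36.2 med z 0.111 ctr [0.5831 0.1025 0.112 ]
blue 3931 [118.2 146.8] 37.6 med z 0.111 ctr [0.5901 0.1623 0.112 ]
blue [0.0419 0.0789]
blue [0.0404 0.1391]
green [ 0.0394 -0.0147]
green [ 0.0405 -0.0727]
green [ 0.0404 -0.1306]
[0.51433191 0.06141035 0.16583536] [ 3.14124999e+00 -3.17744866e-05 -1.43011422e-01] 0.6553099924756808 plate frame [-0.02039028  0.02852188]
plate z 0.039091994362681695 rail pts
597 [0.07456625 0.0749727  0.07805654 0.08102449]
```

View pics/w2.png

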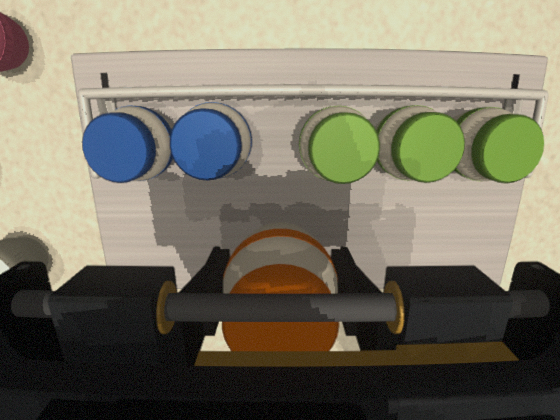

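The wrist view shows the held orange jar at (280,310), in front of the gap. The blue lid is at (205,144), the green lid at (344,147), and the rail bar at row ~92. Lowering.

Emit:
{"op": "move_arm", "data": {
  "targets": [0,0,0.4,0,0,0,0,0,0.6,0,0,0,0,0,0.6,0,0,0,0,0,0.6,0,0,0,0,0,0.5,0,0,0,0,0,0.4,0,0,0,0,0,0.25,0,0,0,0,0,0.1,0,0,0,0,0,0.1,0,0,0,0,0,0.03,0,0,0]
}}

```text
time_s: 7.82
tool_pos: [0.5146, 0.0623, 0.0586]
ee_rot: [-3.142, -0.001, -0.142]
contact_force: [-0.4, -0.3, -2.6]
grip_width: 0.659
grasp_force: 30.0
```

Emit:
{"op": "move_arm", "data": {
  "targets": [0,0,0,0,0,0,0,0,0.02,0,0,0,0,0,0,0,0,0,0,0,0.02,0,0,0,0,0,0,0,0,0,0,0,0,0,0,0,0,0,0,0,0,0,0,0,0,0,0,0,0,0,0,0,0,0,0,0,0,0,0,0]
}}

```text
time_s: 8.65
tool_pos: [0.5144, 0.0623, 0.0573]
ee_rot: [3.142, -0.0, -0.142]
contact_force: [-0.6, -0.4, -3.4]
grip_width: 0.656
grasp_force: 30.0
```

Still carrying about 3 N of weight, so no contact yet. Easing down more.

Emit:
{"op": "move_arm", "data": {
  "targets": [0,0,0.01,0,0,0,0,0,0.01,0,0,0,0,0,0.01,0,0,0,0,0,0.01,0,0,0,0,0,0,0,0,0,0,0,0,0,0,0,0,0,0,0,0,0,0,0,0,0,0,0,0,0,0,0,0,0,0,0,0,0,0,0]
}}

```text
time_s: 9.48
tool_pos: [0.5147, 0.0624, 0.0567]
ee_rot: [-3.142, -0.001, -0.142]
contact_force: [-2.2, 1.0, 5.2]
grip_width: 0.654
grasp_force: 30.0
```

Emit:
{"op": "move_arm", "data": {
  "targets": [0,0,0,0,0,0,0,0,0,0,0,0,0,0,0,0,0,0,0,0,0,0,0,0,0,0,0,0,0,0,0,0,0,0,0,0,0,0,0,0,0,0,0,0,0,0,0,0,0,0,0,0,0,0,0,0,0,0,0,0],
  "jaw": 87
}}

```text
time_s: 10.32
tool_pos: [0.5144, 0.0623, 0.056]
ee_rot: [3.142, -0.0, -0.142]
contact_force: [-0.1, 0.2, 0.3]
grip_width: 0.999
grasp_force: 0.0
```

Emit:
{"op": "move_arm", "data": {
  "targets": [-0.2,0,0,0,0,0,-0.3,0,0,0,0,0,-0.3,0,0,0,0,0,-0.3,0,0,0,0,0,-0.3,0,0,0,0,0,-0.3,0,0,0,0,0,-0.2,0,0.1,0,0,0,0,0,0,0,0,0,0,0,0,0,0,0,0,0,0,0,0,0]
}}

```text
time_s: 11.15
tool_pos: [0.4583, 0.0703, 0.0531]
ee_rot: [-3.142, -0.0, -0.142]
contact_force: [-0.1, -0.3, 0.4]
grip_width: 1.003
grasp_force: 0.0
```

Emit:
{"op": "move_arm", "data": {
  "targets": [0,0,0,0,0,0,0,0,0,0,0,0,0,0,0,0,0,0,0,0,0,0,0,0,0,0,0,0,0,0,0,0,0,0,0,0,0,0,0,0,0,0,0,0,0,0,0,0,0,0,0,0,0,0,0,0,0,0,0,0],
  "jaw": 20
}}

```text
time_s: 11.98
tool_pos: [0.4579, 0.0704, 0.053]
ee_rot: [3.142, -0.0, -0.142]
contact_force: [-0.5, -0.5, -0.0]
grip_width: 0.326
grasp_force: 0.0
```

```bash
python3 - <<'E'
from lids import *
c=np.array([.5305,.0303]);a=np.radians(-8.1);R=np.array([[np.cos(a),-np.sin(a)],[np.sin(a),np.cos(a)]])
s=read_state();print(s['tool_pos'],s['ee_rot'],s['grip_width'],s['contact_force'],'plate frame',(s['tool_pos'][:2]-c)@R)
f=grab_frame('wrist');cv2.imwrite('pics/w3.png',f['pixels'][:,:,::-1])
X=cloud(f);m=(abs(X[...,2]-.111)<.006);Q=(X[m][:,:2]-c)@R
for y0,y1 in((.05,.12),(-.005,.06),(-.05,.01)): pass
hsv=cv2.cvtColor(f['pixels'],cv2.COLOR_RGB2HSV)
m&=(hsv[...,0]<20)&(hsv[...,1]>80);Q=(X[m][:,:2]-c)@R
print('orange lid plate frame',len(Q),np.percentile(Q,[3,50,97],axis=0).round(4))
E
```

```text
[0.45792779 0.07037427 0.05304911] [ 3.14151777e+00 -9.92167523e-05 -1.41566449e-01] 0.326496963608908 [-0.48744513 -0.48819961 -0.03481109] plate frame [-0.07749472  0.02944896]
orange lid plate frame 15075 [[-0.0424  0.0092]
 [-0.0205  0.0296]
 [-0.0008  0.0502]]
```

View pics/w3.png

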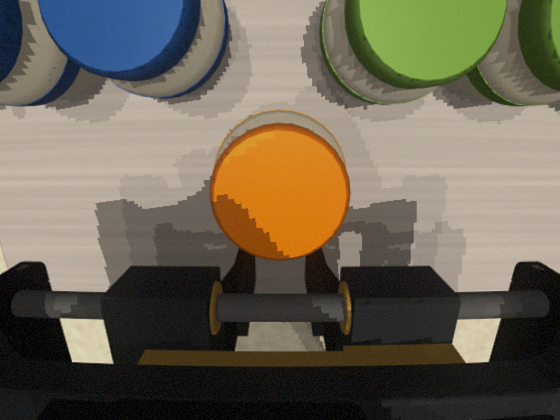

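The orange jar stands upright at (280,190), with the cradle of closed fingers centred behind it and the gap straight ahead. Starting the slow push.

Emit:
{"op": "move_arm", "data": {
  "targets": [0.06,0,0,0,0,0,0.06,0,0,0,0,0,0.06,0,0,0,0,0,0.06,0,0,0,0,0,0.06,0,0,0,0,0,0.05,0,0,0,0,0,0.05,0,0,0,0,0,0.04,0,0,0,0,0,0.04,0,0,0,0,0,0.04,0,0,0,0,0]
}}

```text
time_s: 12.87
tool_pos: [0.4735, 0.0682, 0.053]
ee_rot: [3.142, -0.0, -0.142]
contact_force: [-0.5, 0.7, 0.1]
grip_width: 0.23
grasp_force: 0.0
```

Emit:
{"op": "move_arm", "data": {
  "targets": [0.04,0,0,0,0,0,0.04,0,0,0,0,0,0.04,0,0,0,0,0,0.04,0,0,0,0,0,0.04,0,0,0,0,0,0.04,0,0,0,0,0,0.04,0,0,0,0,0,0.04,0,0,0,0,0,0.04,0,0,0,0,0,0.04,0,0,0,0,0]
}}

```text
time_s: 13.7
tool_pos: [0.4854, 0.0664, 0.053]
ee_rot: [3.142, -0.0, -0.142]
contact_force: [-0.5, 0.1, -0.2]
grip_width: 0.233
grasp_force: 0.4
```

Emit:
{"op": "move_arm", "data": {
  "targets": [0.04,0,0,0,0,0,0.04,0,0,0,0,0,0.04,0,0,0,0,0,0.04,0,0,0,0,0,0.04,0,0,0,0,0,0.04,0,0,0,0,0,0.04,0,0,0,0,0,0.04,0,0,0,0,0,0.04,0,0,0,0,0,0.04,0,0,0,0,0]
}}

```text
time_s: 14.53
tool_pos: [0.4972, 0.0647, 0.053]
ee_rot: [3.142, -0.0, -0.142]
contact_force: [-0.2, 0.9, 0.0]
grip_width: 0.23
grasp_force: 0.4
```

```bash
cat > chk.py <<'E'
from lids import *
import sys
c=np.array([.5305,.0303]);a=np.radians(-8.1);R=np.array([[np.cos(a),-np.sin(a)],[np.sin(a),np.cos(a)]])
s=read_state();print(s['grip_width'],(s['contact_force'][:2]@R).round(2),'tcp',((s['tool_pos'][:2]-c)@R).round(4),s['time_s'])
f=grab_frame('wrist')
if len(sys.argv)>1: cv2.imwrite('pics/%s.png'%sys.argv[1],f['pixels'][:,:,::-1])
X=cloud(f);hsv=cv2.cvtColor(f['pixels'],cv2.COLOR_RGB2HSV)
m0=(abs(X[...,2]-.111)<.006)&(hsv[...,1]>80)
for n,lo,hi in(('o',0,22),('g',25,60),('b',100,125)):
    m=(m0&(hsv[...,0]>=lo)&(hsv[...,0]<=hi)).astype(np.uint8)
    k,l,st,_=cv2.connectedComponentsWithStats(m)
    for i in range(1,k):
        if st[i,4]>1500:
            Q=(X[l==i][:,:2]-c)@R;p=np.percentile(Q,[2,98],axis=0)
            print(n,st[i,4],'mid',p.mean(0).round(4),'size',(p[1]-p[0]).round(4),'zmed',np.median(X[l==i][:,2]).round(4))
m=(abs(X[...,2]-.075)<.006);Q=(X[m][:,:2]-c)@R;Q=Q[(abs(Q[:,1]-.03)<.012)&(Q[:,0]>.068)&(Q[:,0]<.1)]
print('rail',len(Q),np.percentile(Q[:,0],[1,5,50]).round(4) if len(Q) else '')
E
python3 chk.py
```

```text
0.22986911824196152 [-0.34  0.88] tcp [-0.0378  0.0294] 14.5333
o 12283 mid [0.0016 0.0295] size [0.0401 0.0427] zmed 0.111
g 16983 mid [ 0.0386 -0.0146] size [0.0425 0.043 ] zmed 0.111
g 4823 mid [ 0.0374 -0.06  ] size [0.039 0.017] zmed 0.1105
b 17070 mid [0.0411 0.0787] size [0.0423 0.0429] zmed 0.111
b 2452 mid [0.0361 0.1235] size [0.0336 0.0111] zmed 0.1097
rail 1337 [0.0744 0.0746 0.0774]
```

Emit:
{"op": "move_arm", "data": {
  "targets": [0.04,0,0,0,0,0,0.04,0,0,0,0,0,0.04,0,0,0,0,0,0.04,0,0,0,0,0,0.04,0,0,0,0,0,0.04,0,0,0,0,0,0.04,0,0,0,0,0,0.04,0,0,0,0,0,0.04,0,0,0,0,0,0.04,0,0,0,0,0]
}}

```text
time_s: 15.42
tool_pos: [0.5091, 0.0632, 0.053]
ee_rot: [-3.142, 0.0, -0.142]
contact_force: [-2.1, 0.3, -0.3]
grip_width: 0.234
grasp_force: 0.9
```

Emit:
{"op": "move_arm", "data": {
  "targets": [0.04,0,0,0,0,0,0.04,0,0,0,0,0,0.04,0,0,0,0,0,0.04,0,0,0,0,0,0.04,0,0,0,0,0,0.03,0,0,0,0,0,0.03,0,0,0,0,0,0.03,0,0,0,0,0,0.03,0,0,0,0,0,0.03,0,0,0,0,0]
}}

```text
time_s: 16.25
tool_pos: [0.5194, 0.0618, 0.0531]
ee_rot: [-3.142, 0.0, -0.141]
contact_force: [-3.5, 2.1, 1.2]
grip_width: 0.228
grasp_force: 2.0
```

```bash
python3 chk.py w4
```

```text
0.22793331822651947 [-3.73  1.55] tcp [-0.0154  0.0296] 16.25
o 12301 mid [0.0239 0.0308] size [0.0402 0.0426] zmed 0.111
g 15174 mid [ 0.0466 -0.02  ] size [0.0425 0.043 ] zmed 0.111
g 4885 mid [ 0.0381 -0.0644] size [0.0401 0.0195] zmed 0.1106
b 14874 mid [0.0451 0.0823] size [0.0424 0.0429] zmed 0.111
b 3712 mid [0.0379 0.1262] size [0.0377 0.0159] zmed 0.1105
rail 1188 [0.0743 0.0746 0.078 ]
```

View pics/w4.png

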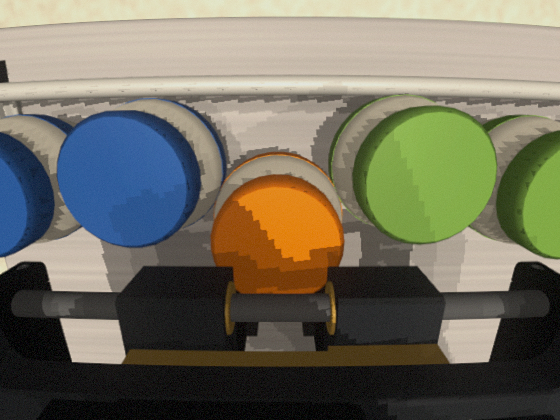

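The neighbours are parting: orange lid (278,235), blue (128,178), green (425,175), all upright, force under 4 N. Continuing more slowly.

Emit:
{"op": "move_arm", "data": {
  "targets": [0.025,0,0,0,0,0,0.025,0,0,0,0,0,0.025,0,0,0,0,0,0.025,0,0,0,0,0,0.025,0,0,0,0,0,0.025,0,0,0,0,0,0.025,0,0,0,0,0,0.025,0,0,0,0,0,0.025,0,0,0,0,0,0.025,0,0,0,0,0]
}}

```text
time_s: 17.13
tool_pos: [0.5269, 0.0605, 0.053]
ee_rot: [3.142, -0.0, -0.142]
contact_force: [-3.0, 2.4, 0.5]
grip_width: 0.232
grasp_force: 1.8
```

Emit:
{"op": "move_arm", "data": {
  "targets": [0.02,0,0,0,0,0,0.02,0,0,0,0,0,0.02,0,0,0,0,0,0.02,0,0,0,0,0,0.02,0,0,0,0,0,0.02,0,0,0,0,0,0.02,0,0,0,0,0,0.02,0,0,0,0,0,0.02,0,0,0,0,0,0.02,0,0,0,0,0]
}}

```text
time_s: 17.97
tool_pos: [0.5329, 0.0597, 0.0531]
ee_rot: [3.142, -0.0, -0.142]
contact_force: [-3.0, 1.5, -0.4]
grip_width: 0.227
grasp_force: 1.4
```

```bash
python3 chk.py
```

```text
0.22701310158096116 [-3.15  1.08] tcp [-0.0018  0.0294] 17.9667
o 12247 mid [0.0375 0.0297] size [0.04   0.0427] zmed 0.111
g 13411 mid [ 0.0476 -0.0256] size [0.0415 0.043 ] zmed 0.111
g 3207 mid [ 0.0416 -0.0681] size [0.0301 0.0166] zmed 0.1105
b 13357 mid [0.0473 0.085 ] size [0.0414 0.043 ] zmed 0.111
b 3255 mid [0.0422 0.1278] size [0.0315 0.0163] zmed 0.1106
rail 1022 [0.0748 0.0749 0.0786]
```

Emit:
{"op": "move_arm", "data": {
  "targets": [0.013,0,0,0,0,0,0.013,0,0,0,0,0,0.013,0,0,0,0,0,0.013,0,0,0,0,0,0.013,0,0,0,0,0,0.013,0,0,0,0,0,0.013,0,0,0,0,0,0.013,0,0,0,0,0,0.013,0,0,0,0,0,0.013,0,0,0,0,0]
}}

```text
time_s: 18.85
tool_pos: [0.5367, 0.0591, 0.0531]
ee_rot: [3.142, -0.0, -0.142]
contact_force: [-1.4, 0.7, 0.6]
grip_width: 0.229
grasp_force: 1.2
```

```bash
python3 chk.py w5
```

```text
0.2293619751006341 [-1.51  0.52] tcp [0.0021 0.0294] 18.85
o 12245 mid [0.0413 0.0297] size [0.0402 0.0427] zmed 0.111
g 12645 mid [ 0.048  -0.0262] size [0.0409 0.0431] zmed 0.111
g 2811 mid [ 0.0432 -0.0686] size [0.0276 0.0163] zmed 0.1104
b 12595 mid [0.0476 0.0856] size [0.041  0.0431] zmed 0.111
b 2868 mid [0.044  0.1282] size [0.0285 0.0161] zmed 0.1105
rail 1073 [0.0749 0.0751 0.0788]
```

View pics/w5.png

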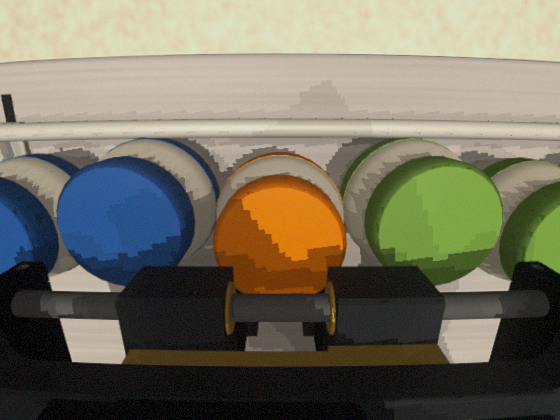

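The orange jar (280,235) is nearly in line and everything is upright. Force has dropped to 1.5 N, with a few mm left before the rail. One more 2 mm step, then fine steps feeling for the rail.

Emit:
{"op": "move_arm", "data": {
  "targets": [0.01,0,0,0,0,0,0.01,0,0,0,0,0,0.01,0,0,0,0,0,0.01,0,0,0,0,0,0.01,0,0,0,0,0,0.01,0,0,0,0,0,0.01,0,0,0,0,0,0,0,0,0,0,0,0,0,0,0,0,0,0,0,0,0,0,0]
}}

```text
time_s: 19.73
tool_pos: [0.5388, 0.0589, 0.0531]
ee_rot: [3.142, -0.0, -0.142]
contact_force: [-1.6, 0.7, 0.6]
grip_width: 0.226
grasp_force: 0.9
```

Emit:
{"op": "move_arm", "data": {
  "targets": [0.01,0,0,0,0,0,0,0,0,0,0,0,0,0,0,0,0,0,0,0,0,0,0,0,0.01,0,0,0,0,0,0,0,0,0,0,0,0,0,0,0,0,0,0,0,0,0,0,0,0,0,0,0,0,0,0,0,0,0,0,0]
}}

```text
time_s: 20.57
tool_pos: [0.5393, 0.0588, 0.0531]
ee_rot: [3.142, -0.0, -0.142]
contact_force: [-2.1, 0.9, -0.0]
grip_width: 0.233
grasp_force: 1.0
```

Emit:
{"op": "move_arm", "data": {
  "targets": [0.01,0,0,0,0,0,0,0,0,0,0,0,0,0,0,0,0,0,0,0,0,0,0,0,0.005,0,0,0,0,0,0,0,0,0,0,0,0,0,0,0,0,0,0,0,0,0,0,0,0,0,0,0,0,0,0,0,0,0,0,0]
}}

```text
time_s: 21.4
tool_pos: [0.5398, 0.0587, 0.0531]
ee_rot: [3.142, -0.0, -0.142]
contact_force: [-2.3, 0.8, 0.4]
grip_width: 0.227
grasp_force: 1.1
```

Emit:
{"op": "move_arm", "data": {
  "targets": [0.01,0,0,0,0,0,0,0,0,0,0,0,0,0,0,0,0,0,0,0,0,0,0,0,0.005,0,0,0,0,0,0,0,0,0,0,0,0,0,0,0,0,0,0,0,0,0,0,0,0,0,0,0,0,0,0,0,0,0,0,0]
}}

```text
time_s: 22.23
tool_pos: [0.5402, 0.0586, 0.053]
ee_rot: [3.142, -0.0, -0.142]
contact_force: [-1.7, 0.9, -0.1]
grip_width: 0.231
grasp_force: 1.1
```

Emit:
{"op": "move_arm", "data": {
  "targets": [0.01,0,0,0,0,0,0,0,0,0,0,0,0,0,0,0,0,0,0,0,0,0,0,0,0.005,0,0,0,0,0,0,0,0,0,0,0,0,0,0,0,0,0,0,0,0,0,0,0,0,0,0,0,0,0,0,0,0,0,0,0]
}}

```text
time_s: 23.07
tool_pos: [0.5406, 0.0586, 0.053]
ee_rot: [3.142, -0.0, -0.142]
contact_force: [-2.3, 0.4, 0.2]
grip_width: 0.231
grasp_force: 1.1
```

Emit:
{"op": "move_arm", "data": {
  "targets": [0.01,0,0,0,0,0,0,0,0,0,0,0,0,0,0,0,0,0,0,0,0,0,0,0,0.005,0,0,0,0,0,0,0,0,0,0,0,0,0,0,0,0,0,0,0,0,0,0,0,0,0,0,0,0,0,0,0,0,0,0,0]
}}

```text
time_s: 23.9
tool_pos: [0.5411, 0.0585, 0.0531]
ee_rot: [3.142, -0.0, -0.142]
contact_force: [-1.7, 1.2, 0.3]
grip_width: 0.232
grasp_force: 1.0
```

```bash
python3 chk.py
```

```text
0.23198407990134637 [-1.8   0.96] tcp [0.0065 0.0294] 23.9
o 12258 mid [0.0458 0.0298] size [0.0402 0.0427] zmed 0.111
g 11607 mid [ 0.0486 -0.0265] size [0.0399 0.0433] zmed 0.111
g 2407 mid [ 0.0445 -0.0688] size [0.0262 0.0164] zmed 0.1103
b 11558 mid [0.0483 0.086 ] size [0.04   0.0431] zmed 0.111
b 2455 mid [0.0462 0.1284] size [0.0256 0.0157] zmed 0.1105
rail 1339 [0.0693 0.0704 0.0778]
```

Emit:
{"op": "move_arm", "data": {
  "targets": [0.01,0,0,0,0,0,0,0,0,0,0,0,0,0,0,0,0,0,0,0,0,0,0,0,0.005,0,0,0,0,0,0,0,0,0,0,0,0,0,0,0,0,0,0,0,0,0,0,0,0,0,0,0,0,0,0,0,0,0,0,0]
}}

```text
time_s: 24.78
tool_pos: [0.5415, 0.0585, 0.053]
ee_rot: [3.142, -0.0, -0.142]
contact_force: [-1.6, 0.4, 0.2]
grip_width: 0.23
grasp_force: 1.0
```

Emit:
{"op": "move_arm", "data": {
  "targets": [0.01,0,0,0,0,0,0,0,0,0,0,0,0,0,0,0,0,0,0,0,0,0,0,0,0.005,0,0,0,0,0,0,0,0,0,0,0,0,0,0,0,0,0,0,0,0,0,0,0,0,0,0,0,0,0,0,0,0,0,0,0]
}}

```text
time_s: 25.62
tool_pos: [0.542, 0.0584, 0.0531]
ee_rot: [3.142, -0.0, -0.142]
contact_force: [-0.4, 1.2, 0.3]
grip_width: 0.229
grasp_force: 1.0
```

Emit:
{"op": "move_arm", "data": {
  "targets": [0.01,0,0,0,0,0,0,0,0,0,0,0,0,0,0,0,0,0,0,0,0,0,0,0,0.005,0,0,0,0,0,0,0,0,0,0,0,0,0,0,0,0,0,0,0,0,0,0,0,0,0,0,0,0,0,0,0,0,0,0,0]
}}

```text
time_s: 26.45
tool_pos: [0.5424, 0.0583, 0.053]
ee_rot: [3.142, -0.0, -0.142]
contact_force: [-2.3, 0.9, 0.3]
grip_width: 0.228
grasp_force: 1.0
```

Emit:
{"op": "move_arm", "data": {
  "targets": [0.01,0,0,0,0,0,0,0,0,0,0,0,0,0,0,0,0,0,0,0,0,0,0,0,0.005,0,0,0,0,0,0,0,0,0,0,0,0,0,0,0,0,0,0,0,0,0,0,0,0,0,0,0,0,0,0,0,0,0,0,0]
}}

```text
time_s: 27.28
tool_pos: [0.5429, 0.0582, 0.0531]
ee_rot: [3.142, -0.0, -0.142]
contact_force: [-1.4, 1.0, 0.6]
grip_width: 0.229
grasp_force: 1.0
```

Emit:
{"op": "move_arm", "data": {
  "targets": [0.01,0,0,0,0,0,0,0,0,0,0,0,0,0,0,0,0,0,0,0,0,0,0,0,0.005,0,0,0,0,0,0,0,0,0,0,0,0,0,0,0,0,0,0,0,0,0,0,0,0,0,0,0,0,0,0,0,0,0,0,0]
}}

```text
time_s: 28.12
tool_pos: [0.5433, 0.0582, 0.0531]
ee_rot: [3.142, -0.0, -0.142]
contact_force: [-2.6, 0.7, -0.3]
grip_width: 0.227
grasp_force: 0.9
```

```bash
python3 chk.py w6
```

```text
0.22663644039844397 [-2.71  0.29] tcp [0.0088 0.0294] 28.1167
o 12262 mid [0.0481 0.0298] size [0.0401 0.0427] zmed 0.111
g 10986 mid [ 0.0494 -0.0265] size [0.0388 0.0432] zmed 0.111
g 2238 mid [ 0.0445 -0.0688] size [0.0268 0.0164] zmed 0.1102
b 10951 mid [0.0491 0.0861] size [0.0388 0.0433] zmed 0.111
b 2289 mid [0.0468 0.1285] size [0.0248 0.0159] zmed 0.1104
rail 1320 [0.0717 0.0726 0.078 ]
```

View pics/w6.png

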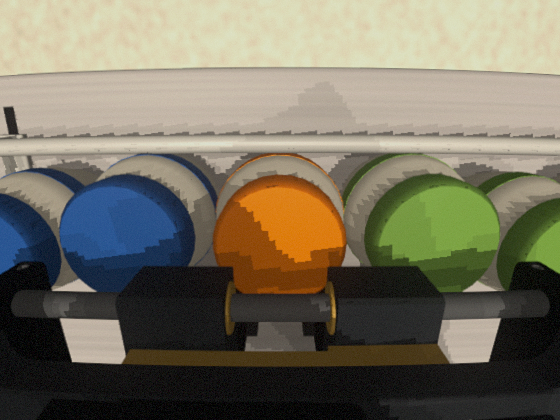

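The orange belly's back edge (row ~154) now looks almost level with the rail's near edge (row ~152), and all jars are upright. Continuing the fine steps.

Emit:
{"op": "move_arm", "data": {
  "targets": [0.005,0,0,0,0,0,0,0,0,0,0,0,0,0,0,0,0,0,0.005,0,0,0,0,0,0,0,0,0,0,0,0,0,0,0,0,0,0,0,0,0,0,0,0,0,0,0,0,0,0,0,0,0,0,0,0,0,0,0,0,0]
}}

```text
time_s: 29.0
tool_pos: [0.5436, 0.0582, 0.0531]
ee_rot: [3.142, -0.0, -0.142]
contact_force: [-2.8, 1.3, -0.1]
grip_width: 0.231
grasp_force: 0.9
```

Emit:
{"op": "move_arm", "data": {
  "targets": [0.005,0,0,0,0,0,0,0,0,0,0,0,0,0,0,0,0,0,0.005,0,0,0,0,0,0,0,0,0,0,0,0,0,0,0,0,0,0,0,0,0,0,0,0,0,0,0,0,0,0,0,0,0,0,0,0,0,0,0,0,0]
}}

```text
time_s: 29.83
tool_pos: [0.5438, 0.0581, 0.053]
ee_rot: [3.141, 0.0, -0.142]
contact_force: [-2.4, 1.6, 0.5]
grip_width: 0.234
grasp_force: 1.4
```

Emit:
{"op": "move_arm", "data": {
  "targets": [0.005,0,0,0,0,0,0,0,0,0,0,0,0,0,0,0,0,0,0,0,0,0,0,0,0,0,0,0,0,0,0,0,0,0,0,0,0,0,0,0,0,0,0,0,0,0,0,0,0,0,0,0,0,0,0,0,0,0,0,0]
}}

```text
time_s: 30.67
tool_pos: [0.544, 0.0581, 0.053]
ee_rot: [3.142, 0.0, -0.142]
contact_force: [-3.5, 0.6, 0.9]
grip_width: 0.232
grasp_force: 2.0
```

```bash
python3 - <<'E'
from h import *
F=[]
for i in range(5):
    grab_frame('top');s=read_state();F.append([*s['contact_force'],s['grasp_force'],*s['tool_pos'][:2]])
print(np.mean(F,0).round(4),np.std(F,0).round(4))
E
```

```text
[-3.8102  1.0373  0.6847  2.0421  0.544   0.0581] [0.3236 0.2768 0.2773 0.0173 0.     0.    ]
```

Emit:
{"op": "move_arm", "data": {
  "targets": [0.004,0,0,0,0,0,0,0,0,0,0,0,0,0,0,0,0,0,0,0,0,0,0,0,0,0,0,0,0,0,0,0,0,0,0,0,0,0,0,0,0,0,0,0,0,0,0,0,0,0,0,0,0,0,0,0,0,0,0,0]
}}

```text
time_s: 31.75
tool_pos: [0.5441, 0.0581, 0.053]
ee_rot: [3.142, 0.0, -0.142]
contact_force: [-5.6, 0.8, 1.1]
grip_width: 0.229
grasp_force: 2.5
```

```bash
python3 - <<'E'
from h import *
F=[]
for i in range(5):
    grab_frame('top');s=read_state();F.append([*s['contact_force'],s['grasp_force'],*s['tool_pos'][:2]])
print(np.mean(F,0).round(4),np.std(F,0).round(4))
E
python3 chk.py
```

```text
[-4.7333  1.3327  1.0153  2.4932  0.5441  0.0581] [4.569e-01 6.116e-01 3.887e-01 1.000e-04 0.000e+00 0.000e+00]
0.22545648818454014 [-4.36  0.06] tcp [0.0095 0.0294] 32.0
o 12200 mid [0.0487 0.0298] size [0.0399 0.0428] zmed 0.111
g 10797 mid [ 0.0497 -0.0266] size [0.0384 0.0434] zmed 0.111
g 2174 mid [ 0.045  -0.0688] size [0.0266 0.0163] zmed 0.1101
b 10739 mid [0.0494 0.0861] size [0.0384 0.0433] zmed 0.111
b 2196 mid [0.0472 0.1285] size [0.0244 0.0157] zmed 0.1104
rail 1263 [0.0722 0.0731 0.078 ]
```

Force now rises stiffly with travel, about 4.9 N at ~9 N/mm, so the jar is against the rail. It has been held there for about a second. Backing off straight along -x, then up.

Emit:
{"op": "move_arm", "data": {
  "targets": [-0.03,0,0,0,0,0,-0.1,0,0,0,0,0,-0.2,0,0,0,0,0,-0.3,0,0,0,0,0,-0.4,0,0,0,0,0,-0.4,0,0,0,0,0,-0.4,0,0,0,0,0,-0.4,0,0,0,0,0,-0.3,0,0,0,0,0,0,0,0,0,0,0]
}}

```text
time_s: 32.88
tool_pos: [0.4673, 0.0689, 0.0531]
ee_rot: [3.141, 0.0, -0.141]
contact_force: [0.8, 0.1, -0.8]
grip_width: 0.231
grasp_force: 0.0
```

Emit:
{"op": "move_arm", "data": {
  "targets": [0,0,-0.3,0,0,0,0,0,-0.6,0,0,0,0,0,-0.8,0,0,0,0,0,-0.8,0,0,0,0,0,-0.8,0,0,0,0,0,-0.8,0,0,0,0,0,-0.6,0,0,0,0,0,-0.3,0,0,0,0,0,0,0,0,0,0,0,0,0,0,0]
}}

```text
time_s: 33.72
tool_pos: [0.4692, 0.0687, 0.2028]
ee_rot: [3.142, -0.0, -0.142]
contact_force: [1.0, -0.7, -0.3]
grip_width: 0.229
grasp_force: 0.0
```

```bash
python3 chk.py w7
```

```text
0.2289063453502374 [ 1.03 -0.51] tcp [-0.0661  0.0294] 33.7167
o 3463 mid [0.0451 0.0299] size [0.0438 0.0432] zmed 0.111
g 3417 mid [ 0.0452 -0.0272] size [0.0432 0.0432] zmed 0.111
g 3261 mid [ 0.0367 -0.0838] size [0.043  0.0436] zmed 0.1109
g 3078 mid [ 0.0388 -0.1412] size [0.0431 0.0434] zmed 0.1109
b 3380 mid [0.045  0.0871] size [0.0431 0.0433] zmed 0.111
b 3237 mid [0.0383 0.1438] size [0.0428 0.0434] zmed 0.1111
rail 228 [0.075  0.0758 0.0786]
```

View pics/w7.png

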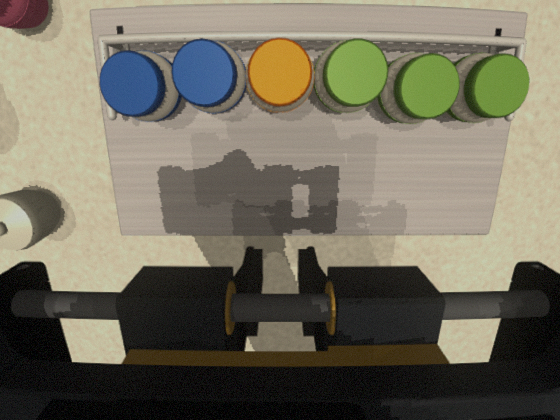

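The final view shows the orange jar upright at (280,72), between blue (205,73) and green (357,72), against the rail at x ≈ 45 mm and y ≈ 30 mm in the plate frame. All lids are level and the gripper is clear. Handing in.

```bash
python3 -c "
from station import sign_off; print(sign_off())"
```

```text
the job is handed in; nothing more can be done
None
```

The orange-lidded jar now stands in the row between the blue- and green-lidded jars, pressed against the back rail at about 5 N and released; all the jars are upright, and I handed the job in at about 34 s.

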